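Lock the tin's lid with the bench scraper

TASK

Lock the lid of the cast aluminium tin that has the slotted cam on top: take the bench scraper out of its slotted wooden stand, put its blade well down into the slot and turn the cam a quarter turn clockwise (seen from above) until it seats at its stop. Work the cam with the blade only, keep the fingers off the tin, and afterwards stand the scraper back in its stand and let go.

Things in the scene. Friction and masses are not known exactly. Their poses are not given: they have to be found in the camera images.
- scraper: Bench scraper, loose, about 0.16 kg, 105 mm tall, standing upright in the wooden stand. A flat steel blade (40 mm wide along x, 4 mm thick along y, lower edge at z = 0, 60 mm showing below the handle) under a dark wooden bar handle (70 mm along x, 30 mm along y, from z = 60 to 105 mm; grip it across its 30 mm). Origin: middle of the blade's lower edge; z up to the handle, x along the blade's width.
- stand: Fixed wooden block, 90 (x) by 80 (y) by 70 mm tall, with one slot along its x, open at both ends, 10 mm wide and flared to 18 mm at the top, its floor 5 mm above the block's underside. The scraper's blade hangs in the slot with the handle's underside resting on the block's top, so the blade's edge is 10 mm above the underside, in the middle of the slot. Origin: centre of the underside. The bystander tool, a round steel tamper, stands on a lower wooden block without a slot.
- tin: Round cast aluminium tin with a closed lid, fixed to the counter, 116 mm in diameter, lid top at 65 mm; the slotted cam sits in the middle of the lid. Small hinge lug at +x and small ear at -x on its side. Origin: centre of the underside. A second tin of the same shape carries a plain round knob instead of the slotted cam and is not meant.
- cam (a joint): Angle of the slotted cam, rad. It starts between 0 and 0.15, grows as the cam turns clockwise seen from above, and ends at a hard stop at 1.571 (locked, seated). It turns stiffly (about 0.06 N m) and stays where it is left.
- cam_slot (a point): Point on the cam's axis at the floor of its slot, 68 mm above the tin's underside; it turns with the cam: x along the slot, z up. The cam is a steel disc 60 mm in diameter whose top is 16 mm above this point; the slot runs right across it, open at both ends, 9 mm wide in its lower 8 mm and flared to 19 mm at the top. The scraper's blade has about 7 degrees of play each way in it, so the blade must turn that much further than the cam.
Not all that is in view belongs to the job. What is shaped like the tin but blue or purple is not meant. Leave any red look-alike of the scraper alone.

How it is judged (in metres and radians):
On the way, in this order (a step that is already met when the one before it is completed fails the run):
1. the scraper's blade is down in the cam's slot (its edge within 9 mm of the slot's floor) (z of scraper in the frame of cam_slot below 0.009 m and x of scraper in the frame of cam_slot between -0.018 and 0.018 m and y of scraper in the frame of cam_slot between -0.007 and 0.007 m), for 0.1 s.
2. with the blade still in the slot the cam has been turned to within about 11 degrees of its stop (joint above 1.37 rad) (value of joint cam above 1.37 rad and z of scraper in the frame of cam_slot below 0.013 m and x of scraper in the frame of cam_slot between -0.018 and 0.018 m and y of scraper in the frame of cam_slot between -0.007 and 0.007 m), for 0.1 s.
At the end, for the whole second after the job is handed in: The cam is within about 11 degrees of its stop (joint above 1.37 rad), and the scraper is at rest, upright within 10 degrees, in the stand's slot: within 22 mm of the stand's centre and its blade's edge less than 18 mm above the stand's underside (value of joint cam above 1.37 rad and horizontal distance between scraper and stand below 0.022 m and z of scraper in the frame of stand below 0.018 m and angle between scraper's own z axis and vertical below 0.17 rad and linear speed of scraper below 0.02 m/s); the robot touches nothing.
It fails at once if the fingers press on the tin or its cam (over 3 N) (contact force between the fingers and tin above 3 N).
It also fails if it takes over 50 s, if anything falls off the work surface, if the arm or the gripper's body presses on something with over 40 N, if the wrist force passes 120 N, or if a joint passes its speed limit or range.

ROBOT

A 6-joint arm with a two-finger parallel gripper is mounted at the origin on the work surface. World frame = base frame: x ahead of the robot, y to its left, z up, the work surface at z = 0. Lengths are in mm, angles in rad, forces in N, time in s.
With the tool pointing down it reaches from about 350 to 775 mm from the base axis. Payload 7.3 kg.
Tool frame: the origin (TCP) lies at the very end of the fingers, on their centre line; the grasp point (between the pads) lies 19 mm behind it; x points along the fingers, z is the direction in which the jaws open and shut, and the axes are right-handed (so a half turn about x gives the same grasp; the last joint's range is limited). The gripper opens to 92 mm and grips with 3 to 60 N. Pads are 19 mm wide; open, the fingers measure 130 mm over their backs; the gripper's body (75 mm by 190 mm) begins 47 mm behind the grasp point.
Start: joints at [0.973, 0.342, 1.524, -0, 1.275, -0.146], TCP at [229.196, 472.349, 226.741] pointing down, gripper open.
Joint ranges: [-2.53, 2.53], [-0.77, 2.02], [0.04, 2.7], [-1, 4.14], [0.28, 2.66], [-3.11, 3.11]. Speed limits (rad/s): [2.57, 2.57, 3.14, 3.14, 3.14, 3.14].

INTERFACE

Orientations are given as [roll, pitch, yaw] about the fixed x, y, z axes, in that order (R = Rz(yaw) Ry(pitch) Rx(roll)).
In Python, from plant import * gives the robot as it stands.
- The arm moves only by the tool carry_out, never from a script. Its argument "rows" is a list of rows, each a list of 4 numbers: the shift along the world's x, y, z in mm, then the turn about the world's z in degrees. In form: [[x, y, z, twist], ...]. A call has 1 to 20 rows; each row is the pose to reach, as a shift and turn from the pose measured when the call began; what a row does not reach only later rows make up. A row lasts 1/12 s, in which the tool goes at most 41.7 mm and 7.16 degrees, less where a joint would pass 70% of its speed; a pose out of reach is approached as far as the arm can. A call with a gripper value outside its range is refused whole. "hand" is the finger opening in mm, from 0 to 91.8, set as the call begins (left out, the last holds). The fingers move at their own pace and stop on an object; the grip force is fixed at half the most. Time passes only in rows, so rows that repeat a pose let the fingers close. It gives the time, the measured TCP pose, the force and the opening at its end, in the units of the state.
- get_obs(): the state, without advancing time (a new reading comes with each control period).
- capture(name): name is "scene" or "side" or "wrist"; returns the picture (480x640x3 uint8, red, green, blue); there is no depth.
- camera_info(name): a dict with "camera_matrix" (3x3 intrinsics, pixels), "dist" ([k1, k2, p1, p2, k3] as OpenCV has them; the pictures are not rectified), "pose" (4x4, takes a point from camera to world coordinates); the wrist camera has in their place "mount" (4x4, takes a point from camera to tool coordinates, whose origin is the TCP and whose axes are the tool frame's). Camera axes: x right, y down, z forward; pixel columns grow to the right and rows downward; lengths in mm; the calibration is good to about 2 mm. A picture is of the moment at which its call begins: read the wrist's pose just before it. camera_info takes no time and is no camera call.
- close_job(): hands the job in, once; it reports no verdict.
The state is a dict: "time": time; "joint_positions": joint angles; "dq": joint speeds; "tau": joint torques, N m; "tool_pos": TCP position; "tcp_rot": TCP orientation; "contact_force": force on the tool from outside, world axes, zero at the start; "moment": the same for the moment, N m; "grip_width": finger opening in mm.
Only numpy, scipy, OpenCV 4.12 (cv2) and the standard library are available. Lean on these libraries where they do the work, as an engineer would, in place of code of your own. Each camera call takes 0.05 s, during which the arm holds its last target. There are 200 camera calls.

## Working session

There is one attempt and no reset: what is moved stays moved. The work goes in short steps, Python scripts to look and compute and a tool call to move; the robot and the scene stay as the last step left them, time stands still between calls to the robot, and variables do not carry over. Pictures are saved under pics/ and viewed, about 8 in all and at most 12, crops included, and the job is handed in when it is done.

Besides the shell and the picture viewer there is one more tool, called after "Request:" as name([rows], argument=value, ...), one row to a line, values as JSON. carry_out: Moves the arm, as the interface text tells. Its arguments: {"type":"object","properties":{"rows":{"type":"array"},"hand":{"type":"number"}},"required":["rows"]}

```bash
mkdir -p pics
python3 - <<'E'
from plant import *
import cv2,numpy as np
o=get_obs();print(o['tool_pos'],o['tcp_rot'],o['grip_width'],o['time'])
for n in ['scene','side','wrist']:
    im=capture(n);cv2.imwrite(f'pics/{n}0.png',im[:,:,::-1])
    c=camera_info(n);print(n,{k:np.round(v,3).tolist() for k,v in c.items()})
E
```

```text
[228.95394864 471.98345772 226.04389454] [ 2.99905424  1.56923247 -2.16513463] 91.91081547568282 0.0
scene {'camera_matrix': [[520.275, 0.0, 323.625], [0.0, 520.275, 242.334], [0.0, 0.0, 1.0]], 'dist': [-0.008, 0.0, 0.0, 0.0, 0.0], 'pose': [[0.881, 0.386, -0.272, 836.285], [0.472, -0.728, 0.498, -468.044], [-0.006, -0.567, -0.824, 931.172], [0.0, 0.0, 0.0, 1.0]]}
side {'camera_matrix': [[479.993, 0.0, 328.532], [0.0, 479.993, 244.228], [0.0, 0.0, 1.0]], 'dist': [0.002, 0.0, 0.0, 0.0, 0.0], 'pose': [[0.804, -0.478, 0.353, 262.12], [-0.594, -0.634, 0.495, -368.339], [-0.013, -0.607, -0.794, 708.939], [0.0, 0.0, 0.0, 1.0]]}
wrist {'camera_matrix': [[392.658, 0.0, 317.548], [0.0, 392.658, 240.586], [0.0, 0.0, 1.0]], 'dist': [-0.048, 0.0, 0.0, 0.0, 0.0], 'mount': [[-0.0, -0.297, 0.955, -159.579], [0.0, -0.955, -0.297, 81.736], [1.0, -0.0, 0.0, -0.033], [0.0, 0.0, 0.0, 1.0]]}
```

View pics/scene0.png

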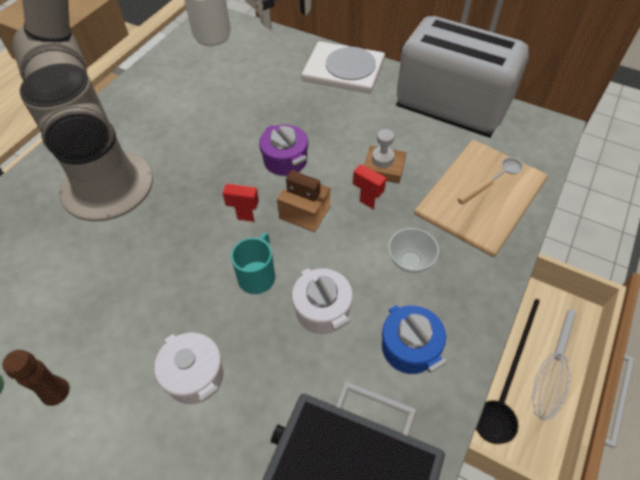

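View pics/side0.png

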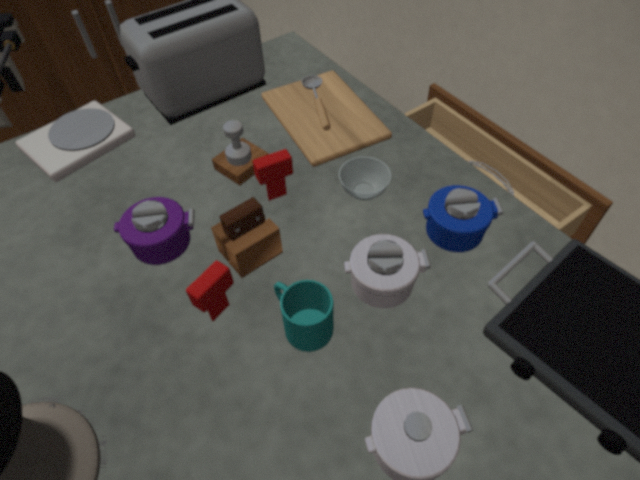

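The slotted white tin is at scene (322,300) and side (385,268). Three others look like it: the white tin at scene (188,366), with a plain knob; the blue at (414,337); and the purple at (284,148). None of those is meant. The dark-handled scraper in its stand is at scene (303,190) and side (243,218). The red look-alikes at scene (241,200) and (369,185) are to be left alone. I'll confirm this in an enlarged crop.

```bash
cat > h.py <<'E'
from plant import *
import cv2,numpy as np
from scipy.spatial.transform import Rotation as R
def pose(n,o=None):
    c=camera_info(n)
    if 'pose' in c: return c,np.array(c['pose'])
    o=o or get_obs();T=np.eye(4);T[:3,:3]=R.from_euler('xyz',o['tcp_rot']).as_matrix();T[:3,3]=o['tool_pos']
    return c,T@np.array(c['mount'])
def ray(n,uv,o=None):
    c,P=pose(n,o)
    p=cv2.undistortPoints(np.array(uv,float).reshape(-1,1,2),np.array(c['camera_matrix']),np.array(c['dist'])).reshape(-1,2)
    d=np.c_[p,np.ones(len(p))]@P[:3,:3].T
    return P[:3,3],d
def plane(n,uv,z,o=None):
    c,d=ray(n,uv,o); return c+d*((z-c[2])/d[:,2])[:,None]
def tri(uv1,uv2):
    out=[]
    (a,da),(b,db)=ray('scene',uv1),ray('side',uv2)
    for x,y in zip(da,db):
        t=np.linalg.lstsq(np.c_[x,-y],b-a,rcond=None)[0]; p,q=a+t[0]*x,b+t[1]*y
        out.append(np.r_[(p+q)/2,np.linalg.norm(p-q)])
    return np.array(out)
E
python3 - <<'E'
from h import *
print(np.round(tri([(322,291),(303,182),(188,358),(241,192),(369,178)],[(385,255),(241,212),(417,426),(211,287),(272,162)]),1))
a=cv2.imread('pics/scene0.png')[150:340,190:400];b=cv2.imread('pics/side0.png')[180:320,180:440]
cv2.imwrite('pics/crop1.png',np.vstack([cv2.resize(a,(420,380),interpolation=2)[:, :],]) if 0 else np.hstack([cv2.resize(a,(400,362),interpolation=2),cv2.copyMakeBorder(cv2.resize(b,(400,215),interpolation=2),0,147,0,0,0)]))
c=cv2.resize(a,None,fx=3,fy=3,interpolation=2);cv2.imwrite('pics/crop1.png',c)
E
```

```text
[[ 603.   -49.    76.3    3. ]
 [ 452.6  146.7  107.2    3.4]
 [ 460.  -277.4   74.5    2.4]
 [ 345.1   66.2   89.2   10.8]
 [ 565.6  232.1   93.3    2.2]]
```

View pics/crop1.png

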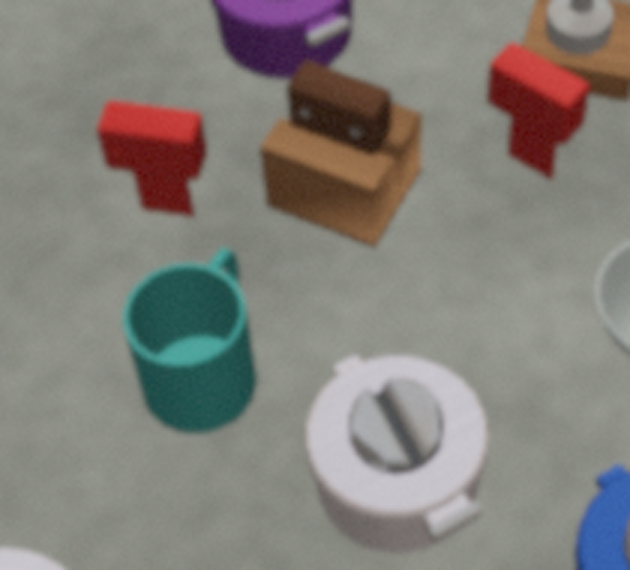

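The crop confirms it. The target tin is white with a slot in its cam, at crop (397,425). The scraper has a dark brown handle in the slotted block, at crop (340,110). The red ones are separate and free-standing. Next I'll get directions and the required twist.

Run:
```python
from h import *
s=lambda p:[(x/3+190,y/3+150) for x,y in p]
def show(t,p,z):
    q=plane('scene',s(p),z);print(t,np.round(q[:,:2],1).tolist(),[round(np.degrees(np.arctan2(*(q[i+1]-q[i])[1::-1])),1) for i in range(0,len(q)-1,2)])
show('handle',[(308,65),(390,95),(292,82),(380,112)],115)
show('block top',[(265,150),(378,188),(420,115),(378,188)],70)
show('slot',[(382,392),(418,460)],82)
show('tin ear/lug',[(348,365),(453,510)],60)
o=get_obs();M=R.from_euler('xyz',o['tcp_rot']).as_matrix();print(M.round(3))
q=plane('side',[(243,218)],115)
# predicted wrist pixel of target when TCP is at handle
```

```text
handle [[423.6, 153.5], [487.6, 156.0], [421.7, 134.6], [488.9, 139.3]] [np.float64(2.2), np.float64(3.9)]
block top [[414.5, 103.5], [501.8, 111.2], [496.6, 183.8], [501.8, 111.2]] [np.float64(5.0), np.float64(-85.9)]
slot [[586.4, -38.0], [628.8, -69.8]] [np.float64(-36.9)]
tin ear/lug [[550.6, -19.4], [658.6, -80.0]] [np.float64(-29.3)]
[[-0.001 -0.9    0.437]
 [-0.001  0.437  0.9  ]
 [-1.     0.    -0.001]]
```

Request:
carry_out([
  [20,-28,5,3],
  [48,-70,15,6],
  [76,-110,20,10],
  [104,-150,20,14],
  [132,-190,20,18],
  [160,-231,20,22],
  [185,-268,20,25],
  [207,-300,20,28],
  [220,-318,20,30],
  [226,-326,20,30],
  [226,-326,20,30],
  [226,-326,20,30],
], hand=60)

```text
time: 1.15
tool_pos: [455.4, 144.9, 245.8]
tcp_rot: [2.253, 1.569, -2.391]
contact_force: [-0.6, 1.0, -0.3]
grip_width: 60.3
```

Run:
```python
from h import *
o=get_obs();print(o['tool_pos'],o['tcp_rot'],o['grip_width'],o['time'])
im=capture('wrist');cv2.imwrite('pics/w1.png',im[:,:,::-1]);import json
json.dump({k:np.array(o[k]).tolist() for k in('tool_pos','tcp_rot')},open('w1.json','w'))
```

```text
[455.42753334 144.87533666 245.77106605] [ 2.25268428  1.56923916 -2.39149325] 60.25722443609878 1.15
```

View pics/w1.png

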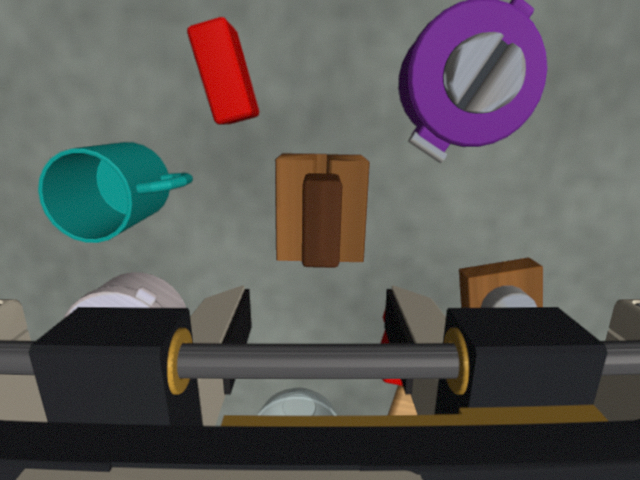

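The dark handle runs from about (322,176) to (322,267) in the wrist view, between the jaws' centre lines. The stand's slot is parallel to it. I'll fit the handle with a colour mask.

Run:
```python
from h import *
import json
o=json.load(open('w1.json'));im=cv2.imread('pics/w1.png')
h=cv2.cvtColor(im,cv2.COLOR_BGR2HSV)
sub=np.zeros(h.shape[:2],np.uint8);sub[140:275,260:385]=1
def rep(t,m,z):
    n,l,st,_=cv2.connectedComponentsWithStats(m);i=1+np.argmax(st[1:,4])
    c=max(cv2.findContours((l==i).astype(np.uint8),0,2)[0],key=cv2.contourArea).reshape(-1,2)
    w=plane('wrist',c,z,o)[:,:2]
    (cx,cy),(a,b),ang=cv2.minAreaRect(w.astype(np.float32));print(t,st[i],'world rect',round(cx,1),round(cy,1),round(a,1),round(b,1),round(ang,1),'x',w[:,0].min().round(1),w[:,0].max().round(1),'y',w[:,1].min().round(1),w[:,1].max().round(1))
    q=cv2.fitLine(w.astype(np.float32),2,0,.01,.01).ravel();print(' dir',np.degrees(np.arctan2(q[1],q[0])).round(1))
sat=(h[...,1]>90)&(h[...,0]<20)
print(h[220,322],h[220,290],h[220,355],h[185,322])
rep('handle',((sat&(h[...,2]<105))*sub).astype(np.uint8),115)
rep('all',(sat*sub).astype(np.uint8),70)
print('edges at v=235', [(u,h[235,u].tolist()) for u in range(298,346,3)])
```

```text
[ 11 155  82] [ 14 166 134] [ 15 156 119] [ 11 165  82]
handle [ 301  155   59  112 3888] world rect 440.6 148.6 37.8 91.4 84.7 x 396.9 485.5 y 131.5 171.6
 dir -8.2
all [ 276  154   93  113 9846] world rect 452.0 148.1 100.7 79.0 2.5 x 400.3 502.8 y 107.1 189.4
 dir -10.6
edges at v=235 [(298, [14, 156, 131]), (301, [15, 162, 121]), (304, [12, 176, 58]), (307, [10, 150, 78]), (310, [10, 156, 72]), (313, [11, 153, 75]), (316, [10, 156, 72]), (319, [12, 154, 81]), (322, [11, 161, 84]), (325, [11, 153, 85]), (328, [12, 152, 82]), (331, [11, 161, 81]), (334, [11, 155, 84]), (337, [10, 145, 86]), (340, [13, 162, 99]), (343, [14, 158, 124])]
```

Run:
```python
from h import *
import json
o=json.load(open('w1.json'));h=cv2.cvtColor(cv2.GaussianBlur(cv2.imread('pics/w1.png'),(3,3),0),cv2.COLOR_BGR2HSV)
m=(h[...,2]<102)
L=[];Q=[]
for v in range(195,252,4):
    r=np.where(m[v,290:355])[0]+290; L.append((r[0]-.5,v));Q.append((r[-1]+.5,v))
col=np.where(m[160:290,322])[0]+160;print('col',col[0],col[-1], np.where(m[160:290,312])[0][[0,-1]]+160)
print(L[::5],Q[::5])
for t,p in(('L',L),('R',Q)):
    w=plane('wrist',p,115,o);k=np.polyfit(w[:,0],w[:,1],1);print(t,'angle',np.degrees(np.arctan(k[0])).round(2),'y at x=455',np.polyval(k,455).round(1))
print(plane('wrist',[(322,267.5),(322,177)],115,o).round(1))
```

```text
col 173 267 [173 267]
[(np.float64(301.5), 195), (np.float64(301.5), 215), (np.float64(301.5), 235)] [(np.float64(341.5), 195), (np.float64(340.5), 215), (np.float64(340.5), 235)]
L angle 2.56 y at x=455 132.9
R angle 2.76 y at x=455 162.9
[[485.9 151.  115. ]
 [414.7 145.9 115. ]]
```

Request:
carry_out([
  [-4,3,-15,-1.4],
  [-4.4,2.9,-45,-1.4],
  [-4.4,2.9,-80,-1.4],
  [-4.4,2.9,-110,-1.4],
  [-4.4,2.9,-135,-1.4],
  [-4.4,2.9,-152,-1.4],
  [-4.4,2.9,-160,-1.4],
  [-4.4,2.9,-164,-1.4],
  [-4.4,2.9,-164,-1.4],
  [-4.4,2.9,-164,-1.4],
])

```text
time: 2.03
tool_pos: [450.8, 149.4, 82.7]
tcp_rot: [-2.946, 1.57, -1.329]
contact_force: [-0.2, -0.7, -1.0]
grip_width: 60.2
```

Request:
carry_out([
  [0,0,0,0],
  [0,0,0,0],
  [0,0,0,0],
  [0,0,0,0],
  [0,0,0,0],
  [0,0,0,0],
  [0,0,0,0],
  [0,0,0,0],
], hand=15)

```text
time: 2.7
tool_pos: [450.9, 149.3, 83.0]
tcp_rot: [-2.426, 1.57, -0.808]
contact_force: [-1.1, -1.4, 3.6]
grip_width: 29.9
```

Request:
carry_out([
  [0,0,5,0],
  [0,0,15,0],
  [0,0,30,0],
  [0,0,48,0],
  [0,0,68,0],
  [0,0,88,0],
  [0,0,105,0],
  [0,0,115,0],
  [0,0,118,0],
  [0,0,118,0],
])

```text
time: 3.53
tool_pos: [451.1, 149.4, 201.5]
tcp_rot: [-1.81, 1.569, -0.193]
contact_force: [0.7, -0.5, -2.3]
grip_width: 29.7
```

Request:
carry_out([
  [5,-6,0,-1],
  [18,-20,0,-4],
  [36,-41,0,-7],
  [56,-64,0,-11],
  [78,-89,0,-15],
  [100,-115,0,-19],
  [122,-140,0,-23],
  [144,-165,0,-27],
  [164,-188,0,-31],
  [182,-209,0,-35],
  [197,-226,0,-38],
  [206,-236,0,-39],
  [210,-240,0,-39],
  [210,-240,0,-39],
  [210,-240,0,-39],
])

```text
time: 4.78
tool_pos: [660.5, -90.4, 200.4]
tcp_rot: [2.662, 1.57, -2.684]
contact_force: [-0.1, -0.4, -1.3]
grip_width: 29.6
```

Run:
```python
from h import *
o=get_obs();print(o['tool_pos'],o['tcp_rot'],o['grip_width'],o['time'],o['joint_positions'])
print(R.from_euler('xyz',o['tcp_rot']).as_matrix().round(3))
im=capture('wrist');cv2.imwrite('pics/w2.png',im[:,:,::-1]);import json
json.dump({k:np.array(o[k]).tolist() for k in('tool_pos','tcp_rot')},open('w2.json','w'))
```

```text
[660.46470404 -90.35220977 200.35796773] [ 2.6620038   1.56967514 -2.68436545] 29.553597363758584 4.7833 [-2.50468023e-01  6.28176707e-01  1.12349466e+00 -7.40839032e-04
  1.39077328e+00 -1.18715112e+00]
[[-0.001 -0.806  0.592]
 [-0.     0.592  0.806]
 [-1.     0.001 -0.001]]
```

View pics/w2.png

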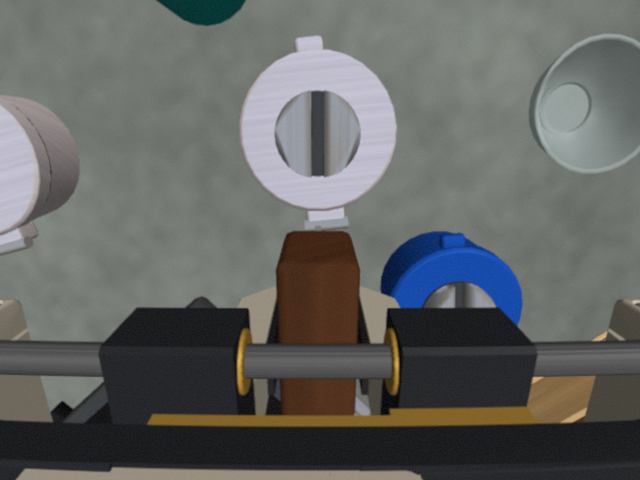

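The slotted cam is at (318,133). Its dark slot floor is at u≈312-325 and runs nearly vertical, parallel to the held handle, whose near end is at v≈268. Measuring both precisely.

Run:
```python
from h import *
import json
o=json.load(open('w2.json'));im=cv2.imread('pics/w2.png');h=cv2.cvtColor(im,cv2.COLOR_BGR2HSV);g=cv2.GaussianBlur(cv2.cvtColor(im,cv2.COLOR_BGR2GRAY),(3,3),0)
# lid circle (z=65)
wh=((h[...,2]>165)&(h[...,1]<40)).astype(np.uint8);wh[:,:235]=0;wh[:,400:]=0;wh[:52]=0;wh[205:]=0
c=max(cv2.findContours(wh,0,2)[0],key=cv2.contourArea)
(cx,cy),r=cv2.minEnclosingCircle(plane('wrist',c.reshape(-1,2),65,o)[:,:2].astype(np.float32));print('lid',cx,cy,r)
e=cv2.fitEllipse(plane('wrist',cv2.convexHull(c).reshape(-1,2),65,o)[:,:2].astype(np.float32));print('lid ell',e)
print(g[133,290:350].tolist())
P=[]
for v in range(104,166,4):
    r=g[v,300:338].astype(int);k=np.where(r<80)[0]
    if len(k): P.append((300+k.mean(),v,len(k)))
P=np.array(P);print(P[::4])
w=plane('wrist',P[:,:2],68,o);k=np.polyfit(w[:,0],w[:,1],1);a=np.arctan(k[0]);print('slot angle',np.degrees(a).round(2))
M=R.from_euler('xyz',o['tcp_rot']).as_matrix();print('blade angle',np.degrees(np.arctan2(M[1,1],M[0,1])).round(2))
t=np.array([cx,cy]);n=np.array([-np.sin(a),np.cos(a)]);print('slot offset from lid centre',n@(w[:,:2].mean(0)-t))
# handle near end
hw=plane('wrist',[(277.5,268),(358,268)],232.4,o);d=(hw-np.array(o['tool_pos']))@M;print('handle end in tool y,z',d[:,1:].round(1))
```

```text
lid 601.9539184570312 -47.16156768798828 56.667720794677734
lid ell ((601.9727172851562, -47.28955078125), (112.16219329833984, 113.00856018066406), 120.6795654296875)
[154, 154, 155, 156, 157, 155, 154, 154, 156, 157, 157, 157, 156, 154, 151, 147, 143, 139, 134, 127, 109, 81, 64, 62, 63, 63, 63, 63, 63, 63, 64, 64, 64, 69, 78, 88, 96, 104, 114, 125, 135, 144, 148, 148, 148, 149, 151, 151, 150, 148, 147, 148, 149, 149, 149, 150, 149, 147, 147, 150]
[[318. 104.  13.]
 [318. 120.  13.]
 [318. 136.  13.]
 [318. 152.  13.]]
slot angle -36.31
blade angle 143.68
slot offset from lid centre -0.08105237984964242
handle end in tool y,z [[ 32.1 -14.1]
 [ 32.1  13.9]]
```

Request:
carry_out([
  [-8,6,0,0],
  [-22,16,0,0],
  [-38,28,0,0],
  [-50,37,0,0],
  [-57,42,-5,0],
  [-58.5,43.1,-15,0],
  [-58.5,43.1,-26,0],
  [-58.5,43.1,-34,0],
  [-58.5,43.1,-36,0],
  [-58.5,43.1,-36,0],
])

```text
time: 5.67
tool_pos: [601.6, -47.0, 163.3]
tcp_rot: [2.263, 1.568, -3.083]
contact_force: [-0.9, 0.1, -1.0]
grip_width: 30.0
```

Request:
carry_out([
  [0,0,-2,0],
  [0,0,-4,0],
  [0,0,-6,0],
  [0,0,-8,0],
  [0,0,-10,0],
  [0,0,-10,0],
  [0,0,-10,0],
])

```text
time: 6.25
tool_pos: [601.6, -47.0, 153.3]
tcp_rot: [2.264, 1.568, -3.082]
contact_force: [-0.0, 0.8, -1.3]
grip_width: 29.5
```

Edge at about 80 mm, inside the flare, with no contact. Continuing down.

Request:
carry_out([
  [0,0,-2,0],
  [0,0,-4,0],
  [0,0,-6,0],
  [0,0,-8,0],
  [0,0,-8.5,0],
  [0,0,-8.5,0],
  [0,0,-8.5,0],
])

```text
time: 6.83
tool_pos: [601.6, -47.0, 144.7]
tcp_rot: [2.27, 1.568, -3.076]
contact_force: [-0.3, 0.5, -1.8]
grip_width: 29.7
```

Run:
```python
from h import *
o=get_obs();print(o['contact_force'],o['moment'])
a=capture('scene')[230:340,260:390];b=capture('side')[190:310,320:450]
cv2.imwrite('pics/ins.png',np.hstack([cv2.resize(a,(400,338),interpolation=2),cv2.resize(b,(366,338),interpolation=2)])[:,:,::-1])
```

```text
[-0.27287349  0.53174444 -1.83193707] [ 0.05859563  0.03009018 -0.02014685]
```

View pics/ins.png

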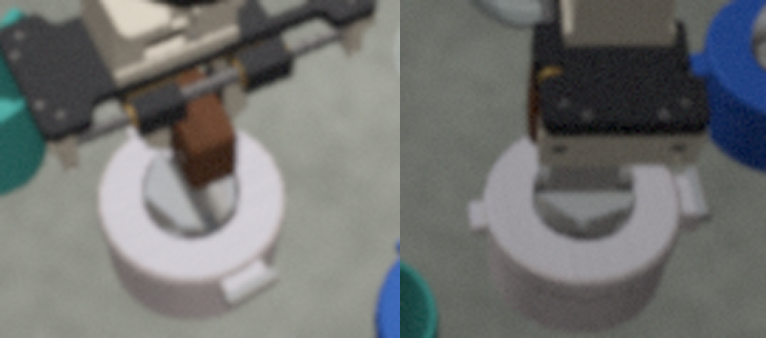

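Both views show the handle over the cam's centre and the blade in line with the slot. Turning now.

Request:
carry_out([
  [0,0,-1,-3],
  [0,0,-1.2,-8],
  [0,0,-1.2,-13],
  [0,0,-1.2,-18],
  [0,0,-1.2,-23],
  [0,0,-1.2,-28],
  [0,0,-1.2,-33],
  [0,0,-1.2,-38],
  [0,0,-1.2,-42],
  [0,0,-1.2,-45],
  [0,0,-1.2,-45],
])

```text
time: 7.85
tool_pos: [602.7, -46.6, 143.9]
tcp_rot: [1.237, 1.568, 1.387]
contact_force: [3.6, 2.0, -3.4]
grip_width: 30.0
```

Run:
```python
from h import *
o=get_obs();print(o['tool_pos'],o['contact_force'],o['moment']);M=R.from_euler('xyz',o['tcp_rot']).as_matrix();print('blade angle',np.degrees(np.arctan2(M[1,1],M[0,1])).round(2),o['joint_positions'])
```

```text
[602.68339335 -46.60296474 143.9193118 ] [ 3.5508404   1.99345727 -3.44772911] [ 0.38434622 -0.84213929  0.07465745]
blade angle 98.59 [-0.20514557  0.55767145  1.41238155  0.00254778  1.17159135 -0.35610339]
```

Request:
carry_out([
  [0,0,0,-4],
  [0,0,0,-9],
  [0,0,0,-14],
  [0,0,0,-19],
  [0,0,0,-24],
  [0,0,0,-29],
  [0,0,0,-34],
  [0,0,0,-38],
  [0,0,0,-41],
  [0,0,0,-41],
])

```text
time: 8.68
tool_pos: [604.0, -46.9, 144.5]
tcp_rot: [0.72, 1.566, 0.154]
contact_force: [3.9, 1.1, -2.4]
grip_width: 30.3
```

Run:
```python
from h import *
o=get_obs();print(o['tool_pos'],o['contact_force'],o['moment']);M=R.from_euler('xyz',o['tcp_rot']).as_matrix();print('blade angle',np.degrees(np.arctan2(M[1,1],M[0,1])).round(2),o['joint_positions'])
```

```text
[603.96933049 -46.91566475 144.46451987] [ 3.87385359  1.11840201 -2.41860291] [-0.09274732 -1.02445367  0.05311305]
blade angle 57.58 [-0.20495099  0.5567286   1.41245227  0.00200154  1.16750576  0.36003877]
```

Request:
carry_out([
  [-0.5,0,-0.3,-3],
  [-1,0,-0.5,-6],
  [-1,0,-0.5,-9],
  [-1,0,-0.5,-9],
  [-1,0,-0.5,-9],
])

```text
time: 9.1
tool_pos: [604.1, -47.2, 144.5]
tcp_rot: [0.602, 1.562, -0.116]
contact_force: [4.8, -0.4, -2.7]
grip_width: 29.8
```

Run:
```python
from h import *
o=get_obs();print(o['tool_pos'],o['contact_force'],o['moment']);M=R.from_euler('xyz',o['tcp_rot']).as_matrix();print('blade angle',np.degrees(np.arctan2(M[1,1],M[0,1])).round(2),o['joint_positions'])
```

```text
[604.12650841 -47.18142826 144.51871303] [ 4.76024956 -0.43104469 -2.68713754] [-0.1449855  -1.14017001  0.59196913]
blade angle 48.85 [-2.04746450e-01  5.55227079e-01  1.41501961e+00  8.02774797e-04
  1.16306882e+00  5.13163645e-01]
```

The moment rose to 0.59 N m, so the cam is on its stop. I'll unwind the play and lift out.

Request:
carry_out([
  [0,0,0,0],
  [0,0,0,3],
  [0,0,0,6.5],
  [0,0,0,6.5],
])

```text
time: 9.43
tool_pos: [603.2, -47.2, 144.3]
tcp_rot: [0.637, 1.565, 0.037]
contact_force: [0.7, -0.3, -1.9]
grip_width: 29.6
```

Run:
```python
from h import *
o=get_obs();print(o['tool_pos'],o['contact_force'],o['moment']);M=R.from_euler('xyz',o['tcp_rot']).as_matrix();print('blade angle',np.degrees(np.arctan2(M[1,1],M[0,1])).round(2),o['joint_positions'])
```

```text
[603.15302685 -47.15352457 144.27738778] [ 0.67540217 -0.32096758 -1.94417785] [-0.07192673  0.08979182  0.03477808]
blade angle 55.6 [-0.2053857   0.55514099  1.4158862   0.00153108  1.16487303  0.39438862]
```

Request:
carry_out([
  [0,0,5,0],
  [0,0,14,0],
  [0,0,26,0],
  [0,0,40,0],
  [0,0,52,0],
  [-8,-12,56,0],
  [-20,-29,56,0],
  [-32,-46,56,0],
  [-40,-57,56,0],
  [-41,-59,56,0],
  [-41,-59,56,0],
])

```text
time: 10.35
tool_pos: [561.7, -107.0, 200.6]
tcp_rot: [0.679, 1.565, 0.077]
contact_force: [0.0, 0.9, -1.7]
grip_width: 29.9
```

Run:
```python
from h import *
o=get_obs();print(o['tool_pos'],o['grip_width'],o['time'])
im=capture('wrist');cv2.imwrite('pics/w3.png',im[:,:,::-1]);import json
json.dump({k:np.array(o[k]).tolist() for k in('tool_pos','tcp_rot')},open('w3.json','w'))
g=cv2.GaussianBlur(cv2.cvtColor(im,cv2.COLOR_RGB2GRAY),(3,3),0)
M=R.from_euler('xyz',o['tcp_rot']).as_matrix();print('blade angle',np.degrees(np.arctan2(M[1,1],M[0,1])).round(2))
m=(g[100:170,270:370]<80).astype(np.uint8);ys,xs=np.where(m);print(len(xs))
w=plane('wrist',np.c_[xs+270,ys+100],68,o)[:,:2].astype(np.float32);q=cv2.fitLine(w,2,0,.01,.01).ravel();print(q,np.degrees(np.arctan2(q[1],q[0])))
hw=plane('wrist',[(277.5,268),(358,268)],232.4,o)
```

```text
[ 561.65269884 -106.96571354  200.57709134] 29.914805540473292 10.35
blade angle 55.48
841
[ 5.0729841e-01  8.6177045e-01  6.0172913e+02 -4.9182583e+01] 59.51595
```

View pics/w3.png

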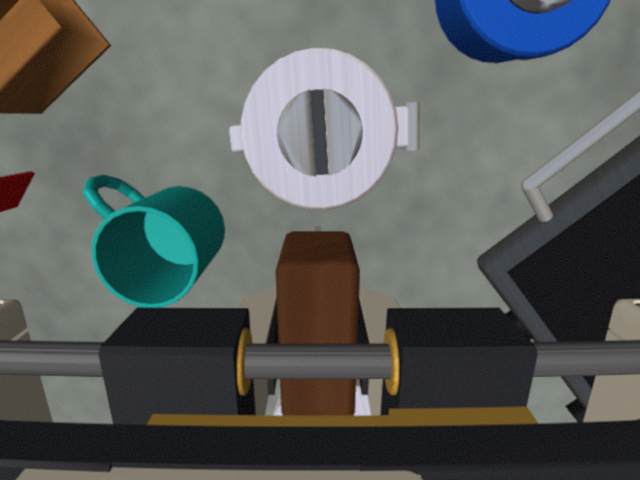

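The cam slot turned from −36.3° to −120.5°, which is 84° plus the starting angle. It now lies perpendicular to the ear–lug line, from ear (236,138) to lug (408,126), so the cam is locked. The handle looks the same in the grip. Going back to the stand.

Request:
carry_out([
  [-2,4,0,3],
  [-6,13,0,9],
  [-11,26,0,15.5],
  [-17,40,0,22],
  [-23,54,0,29],
  [-30,69,0,36],
  [-36,84,0,43],
  [-43,99,0,50],
  [-49,114,0,57],
  [-56,129,0,64],
  [-62,144,0,71],
  [-69,159,0,78],
  [-75,174,0,85],
  [-82,189,0,92],
  [-88,204,0,99],
  [-95,219,0,106],
  [-101,234,0,113],
  [-106,246,0,119],
  [-110,254,0,125],
  [-110.8,256.3,0,127.2],
])

```text
time: 12.07
tool_pos: [450.7, 152.1, 200.6]
tcp_rot: [0.652, 1.564, 2.278]
contact_force: [-0.6, -0.1, -1.4]
grip_width: 29.8
```

Request:
carry_out([
  [0,0,0,0],
  [0,0,0,0],
])

```text
time: 12.23
tool_pos: [450.6, 153.1, 200.6]
tcp_rot: [0.62, 1.564, 2.246]
contact_force: [0.5, 0.2, -1.2]
grip_width: 29.8
```

Run:
```python
from h import *
o=get_obs();print(o['tool_pos'],o['grip_width'],o['time'])
M=R.from_euler('xyz',o['tcp_rot']).as_matrix();print('blade angle',np.degrees(np.arctan2(M[1,1],M[0,1])).round(2), M.round(3)[:,0])
im=capture('wrist');cv2.imwrite('pics/w4.png',im[:,:,::-1])
```

```text
[450.59346926 153.12811789 200.60697961] 29.804854814070495 12.2333
blade angle -176.8 [-0.005  0.006 -1.   ]
```

View pics/w4.png

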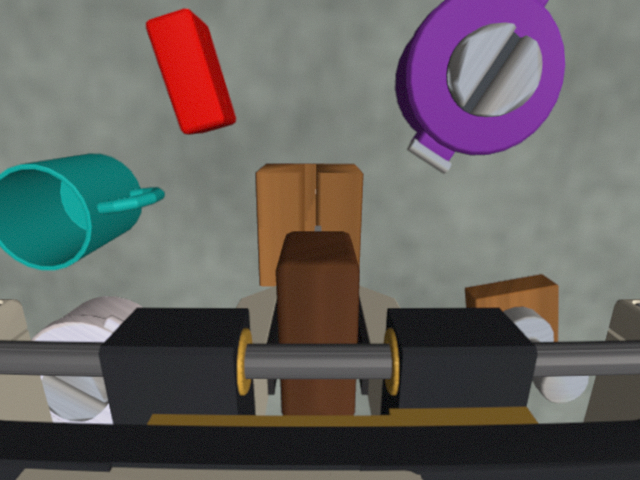

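The stand's slot at (310,195) sits left of the handle's centre line (318), which agrees with the measured 4 mm excess in y. Correcting, then lowering.

Request:
carry_out([
  [0.3,-2,0,-0.5],
  [0.3,-3.8,-6,-0.5],
  [0.3,-3.8,-18,-0.5],
  [0.3,-3.8,-32,-0.5],
  [0.3,-3.8,-43,-0.5],
  [0.3,-3.8,-48,-0.5],
  [0.3,-3.8,-50,-0.5],
  [0.3,-3.8,-50,-0.5],
])

```text
time: 12.95
tool_pos: [451.0, 148.6, 150.3]
tcp_rot: [0.718, 1.563, 2.335]
contact_force: [-0.6, 0.6, -1.5]
grip_width: 30.1
```

Request:
carry_out([
  [0,0,-4,0],
  [0,0,-9,0],
  [0,0,-14,0],
  [0,0,-19,0],
  [0,0,-24,0],
  [0,0,-24,0],
  [0,0,-24,0],
])

```text
time: 13.53
tool_pos: [450.8, 148.6, 125.9]
tcp_rot: [0.804, 1.563, 2.42]
contact_force: [-0.1, 0.2, -1.6]
grip_width: 29.9
```

Entered the slot freely, with the edge at about 53 mm. Continuing to the seat.

Request:
carry_out([
  [0,0.4,-5,0],
  [0,0.5,-11,0],
  [0,0.5,-17,0],
  [0,0.5,-23,0],
  [0,0.5,-29,0],
  [0,0.5,-34,0],
  [0,0.5,-38,0],
  [0,0.5,-40,0],
  [0,0.5,-41,0],
  [0,0.5,-41.5,0],
  [0,0.5,-41.5,0],
])

```text
time: 14.45
tool_pos: [450.9, 149.2, 84.5]
tcp_rot: [0.775, 1.563, 2.391]
contact_force: [-0.2, 0.6, -1.3]
grip_width: 29.6
```

Request:
carry_out([
  [0,0,-0.5,0],
  [0,0,-1.2,0],
  [0,0,-1.5,0],
  [0,0,-1.5,0],
])

```text
time: 14.78
tool_pos: [451.1, 149.2, 83.3]
tcp_rot: [0.723, 1.563, 2.339]
contact_force: [-0.8, 0.4, 1.4]
grip_width: 30.1
```

Request:
carry_out([
  [0,0,0,0],
  [0,0,0,0],
  [0,0,0,0],
  [0,0,0,0],
  [0,0,0,0],
  [0,0,0,0],
], hand=60)

```text
time: 15.28
tool_pos: [451.1, 149.2, 83.3]
tcp_rot: [0.723, 1.563, 2.339]
contact_force: [0.8, -0.6, 0.4]
grip_width: 59.5
```

Request:
carry_out([
  [0,0,5,0],
  [0,0,20,0],
  [0,0,45,0],
  [0,0,75,0],
  [0,0,105,0],
  [0,0,135,0],
  [0,0,155,0],
  [0,0,163,0],
  [0,0,163,0],
  [0,0,163,0],
])

```text
time: 16.12
tool_pos: [450.7, 149.1, 245.5]
tcp_rot: [0.807, 1.563, 2.423]
contact_force: [0.1, 0.0, -0.8]
grip_width: 60.1
```

Run:
```python
from h import *
o=get_obs();print(o['tool_pos'],o['contact_force'],o['time'])
a=capture('wrist')[130:290,180:460];b=capture('side')[150:310,170:450]
cv2.imwrite('pics/end.png',cv2.resize(np.hstack([a,b]),(784,224))[:,:,::-1])
```

```text
[450.66018543 149.10891295 245.5438502 ] [ 0.09589771  0.00123354 -0.79133706] 16.1167
```

View pics/end.png

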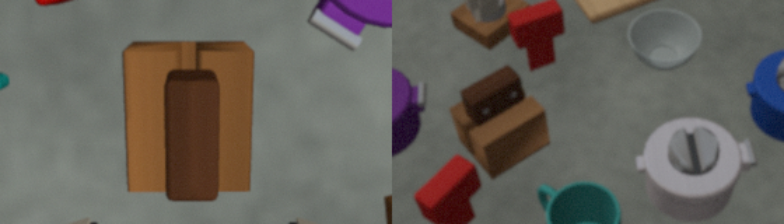

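The scraper sits seated and upright in its stand, as at the start, and the cam slot is across the ear–lug line (locked). Handing in.

```bash
python3 -c "
from plant import *
print(close_job())"
```

```text
the job is handed in; nothing more can be done
None
```

I locked the lid of the slotted white tin with the scraper, put the scraper back in its stand, let go, and handed the job in at about 16 s. The hand-in gives no verdict.

- **Blade in the slot:** the edge was about 4 mm above the slot's floor by calculation, and there was no sign of jamming as it went down.
- **Turning the cam:** I turned the blade about 95° clockwise. The moment rose from 0.05 to 0.59 N m, which I took as the stop.
- **Cam position:** in the wrist picture the slot had turned 84° and lay across the tin's ear–lug line. With the unknown starting angle of 0–0.15 rad added, that puts the cam at or above 1.47 rad.
- **Scraper back in the stand:** I released it within 1 mm of the height where I gripped it. The last pictures show it upright and seated as before, with the gripper clear.

**Deviations:**
- The tool was pushed about 2 mm sideways while turning.
- It arrived about 4 mm off in y over the stand, which I corrected before lowering.

No checks failed or disagreed.

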